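# Tip the spare coat buttons into their cell and shut the drawer

## Robot

A 6-joint arm with a two-finger parallel gripper is mounted at the origin on a cart in front of the work surface, level with it; the furniture and walls round the work are solid. World frame = base frame: x ahead of the robot, y to its left, z up, the work surface at z = 0. Lengths are in m, angles in rad, forces in N, time in s.
With the tool pointing down it reaches from about 0.25 to 0.775 m from the base axis. Payload 8.9 kg.
Tool frame: the origin (TCP) lies midway between the tips of the shut fingers; the grasp point (between the pads) lies behind it (grip_depth is the z of the grasp point in the tool frame, in m); z points along the fingers, y is the line along which they close (so a half turn about z gives the same grasp; the last joint's range is limited). The gripper opens to 85 mm and grips with 20 to 120 N. Pads are 22 mm wide; open, the fingers measure 114 mm over their backs; the gripper's body (76 mm by 85 mm) begins 54 mm behind the grasp point. The pads swing forward as they close: fully open they stand 13 mm farther back than shut.
Start: joints at [-1.35, 0.291, -0.153, 1.127, 0, 1.431], TCP at [0.185, -0.491, 0.231] pointing down, gripper open.
Joint ranges: [-2.52, 2.52], [-0.91, 1.74], [-1.3, 1.37], [-1.96, 2.02], [-1.52, 1.47], [-3.14, 3.14]. Speed limits (rad/s): [2.22, 2.22, 2.79, 3.14, 3.14, 3.14].

## Interface

Orientations are given as [roll, pitch, yaw] about the fixed x, y, z axes, in that order (R = Rz(yaw) Ry(pitch) Rx(roll)).
In Python, from workcell import sense, get_image, camera_params, close_job, grip_depth gives the robot as it stands.
- The arm moves only by the tool servo_tool, never from a script. Its argument "plan" is a list that holds one entry, the list of rows, each a list of 7 numbers: the closure, from -1 (fully open) to 1 (shut), so that 0 is half open, then the shift along the tool's x, y, z in mm, then the turn, a rotation vector about the tool's x, y, z in degrees. In form: [[[fingers, tx, ty, tz, ax, ay, az], ...]]. A call has 1 to 5 rows; each row is the pose to reach, as a shift and turn from the pose commanded when the call began, along the tool's axes at that moment; what a row does not reach only later rows make up. A row lasts 1/8 s, in which the tool goes at most 62.5 mm and 10.7 degrees, less where a joint would pass 70% of its speed; a pose out of reach is approached as far as the arm can. A call with a gripper value outside its range is refused whole. The fingers move at their own pace and stop on an object; "grip_force" is the grip in N (left out, the last holds). Time passes only in rows, so rows that repeat a pose let the fingers close. It gives the time, the measured TCP pose, the force, the opening and the grip force at its end, in the units of the state.
- sense(): the state, without advancing time (a new reading comes with each control period).
- get_image(name): name is "side" or "top" or "wrist"; returns (picture, depth): 400x640x3 uint8, red, green, blue; 400x640 float32, m along the optical axis (not along the pixel's ray), 0 where there is no reading.
- camera_params(name): a dict with "K" (3x3 intrinsics, pixels), "k1" (the pictures are not rectified: a ray, as slopes to the right and down, at radius r is drawn at 1 + k1 r^2 times it, then the intrinsics apply), "extrinsics" (4x4, takes a point from world to camera coordinates); the wrist camera has in their place "T_tool_cam" (4x4, takes a point from camera to tool coordinates, whose origin is the TCP and whose axes are the flange's). Camera axes: x right, y up, looking along -z (the intrinsics and any distortion apply to the point x, -y, -z); pixel columns grow to the right and rows downward; lengths in m; the calibration is good to about 2 mm. A picture is of the moment at which its call begins: read the wrist's pose just before it. camera_params takes no time and is no camera call.
- close_job(): hands the job in; it is judged then, once.
The state is a dict: "time": time; "joint_pos": joint angles; "qvel": joint speeds; "tau": joint torques, N m; "eef_pos": TCP position; "tcp_rot": TCP orientation; "force": force on the tool from outside, world axes, zero at the start; "wrist_torque": the same for the moment, N m; "finger_gap": finger opening in m; "gripper_force": force on a finger pad.
Only numpy, scipy, OpenCV 4.12 (cv2) and the standard library are available. Lean on these libraries where they do the work, as an engineer would, in place of code of your own. Each camera call takes 0.05 s, during which the arm holds its last target. There are 200 camera calls.

## Task

The scoop holds four round coat buttons: tip them straight from the scoop, without handling them with the fingers, into the cell of the open top drawer where a button of the same kind already lies, none crossing into another cell. Then push the drawer fully shut and leave the scoop lying upright on the worktop, without disturbing the roll of tape or the reel of thread.

Things in the scene. Friction and masses are not known exactly. Their poses are not given: they have to be found in the camera images.
- scoop: Sheet-steel hand scoop, wooden handle, 169 mm long, about 0.1 kg, flat on the worktop left of the drawers. Origin: underside of the pan's middle; x to the open nose, handle to -x, z up. Pan 86 mm long, 53 mm wide (49 inside), floor 2 mm thick, walls 24 mm high at back and sides, sloping to 7 mm at the nose.
- scoop_nose (a point): Middle of the open front edge of the scoop's pan, at its underside, 43 mm ahead of the scoop's origin; same axes. The buttons slide freely on the pan: they start to move when the nose is lowered 12 to 18 degrees, and by about 40 degrees they have all run out forwards over the nose; a brisk jerk also shifts them.
- scoop_grip (a point): Middle of the scoop's handle, 85 mm behind the scoop's origin and 23.5 mm above its underside; same axes. The handle is a flat-sided bar 16 mm wide (y) and 13 mm thick, from 41 mm ahead of this point to 41 mm behind it, rising 7 degrees backwards; take it across its width.
- button_0: One of four loose dark round four-hole coat buttons lying flat in the pan of the scoop at the start, 22 mm across, 5 mm thick, 10 g. Origin: centre of its underside, z along its axis.
- button_1: One of four loose dark round four-hole coat buttons lying flat in the pan of the scoop at the start, 22 mm across, 5 mm thick, 10 g. Origin: centre of its underside, z along its axis.
- button_2: One of four loose dark round four-hole coat buttons lying flat in the pan of the scoop at the start, 22 mm across, 5 mm thick, 10 g. Origin: centre of its underside, z along its axis.
- button_3: One of four loose dark round four-hole coat buttons lying flat in the pan of the scoop at the start, 22 mm across, 5 mm thick, 10 g. Origin: centre of its underside, z along its axis.
- sample_button: A fifth, identical coat button (22 mm across, 5 mm thick) already lying in one of the three cells of the open drawer: it shows which cell is meant. Origin: centre of its underside.
- toggle: Barrel-shaped toggle button, 40 mm long (x), 13 mm thick, lying in another of the three cells. Origin: middle of its underside.
- buckle: Flat steel belt buckle, 49 x 36 x 5 mm with an open frame, lying in the third cell. Origin: middle of its underside.
- cell_left (a point): Centre of the floor of the cell at the robot's left in the open top drawer, moving with it; its axes are the drawer box's: x along the row of cells to the robot's right, y away from the robot into the box, z up. Each of the three cells is 78 mm wide (x) and 106 mm long (y), and open above.
- cell_mid (a point): The same for the middle cell (81 mm from either neighbour, centre to centre). Walls above the cell floor: wooden dividers between and behind the cells 26 mm high, 2.5 mm thick; drawer sides 27 mm; drawer front 33 mm. At the start the cells lie wholly outside the box, whose front face is 13 to 25 mm beyond the wall behind the cells.
- cell_right (a point): The same for the cell at the robot's right.
- drawers_drawer2 (a joint): How far the top drawer is pulled out towards the robot, in m: 0 is fully shut; it starts about 0.13 open and runs freely (a push of under 2 N moves it; it stays where it is left).
- pull (a point): Foremost point of the small cup pull in the middle of the top drawer's front, 116 mm above the worktop; axes as the cells'. The pull stands 12 mm off the flat front, is 36 mm wide and 12 mm high. The drawer front is 246 mm wide and reaches from 101 to 141 mm above the worktop; the drawer can be pushed anywhere on it.
- drawers: Wooden box of three drawers, fixed on the worktop, 260 mm wide, 204 mm deep, 150 mm high. Origin: its underside; x to the robot's right, y away from the robot (turned up to 7 degrees from straight); its front face is at y = -96 mm. Only the top drawer moves; its cell floor is 108 mm above the worktop. A peg 11 mm high lies on top near the back.
- masking_tape: Bystander: roll of masking tape lying flat, 98 mm across, 25 mm high, left of the drawer box. Origin: middle of its underside.
- reel: Bystander: reel of thread standing upright between the scoop and the drawers, 28 mm across, 39 mm high. Origin: centre of its underside.

How it is judged:
On the way:
1. with the drawer still open, all four buttons lie in the cell that holds the like button (((x of sample_button in the frame of cell_mid between -0.1198 and -0.0418 m and x of button_0 in the frame of cell_mid between -0.1198 and -0.0418 m and x of button_1 in the frame of cell_mid between -0.1198 and -0.0418 m and x of button_2 in the frame of cell_mid between -0.1198 and -0.0418 m and x of button_3 in the frame of cell_mid between -0.1198 and -0.0418 m) or (x of sample_button in the frame of cell_mid between -0.039 and 0.039 m and x of button_0 in the frame of cell_mid between -0.039 and 0.039 m and x of button_1 in the frame of cell_mid between -0.039 and 0.039 m and x of button_2 in the frame of cell_mid between -0.039 and 0.039 m and x of button_3 in the frame of cell_mid between -0.039 and 0.039 m) or (x of sample_button in the frame of cell_mid between 0.0418 and 0.1198 m and x of button_0 in the frame of cell_mid between 0.0418 and 0.1198 m and x of button_1 in the frame of cell_mid between 0.0418 and 0.1198 m and x of button_2 in the frame of cell_mid between 0.0418 and 0.1198 m and x of button_3 in the frame of cell_mid between 0.0418 and 0.1198 m)) and y of button_0 in the frame of cell_mid between -0.053 and 0.053 m and z of button_0 in the frame of cell_mid between -0.004 and 0.022 m and y of button_1 in the frame of cell_mid between -0.053 and 0.053 m and z of button_1 in the frame of cell_mid between -0.004 and 0.022 m and y of button_2 in the frame of cell_mid between -0.053 and 0.053 m and z of button_2 in the frame of cell_mid between -0.004 and 0.022 m and y of button_3 in the frame of cell_mid between -0.053 and 0.053 m and z of button_3 in the frame of cell_mid between -0.004 and 0.022 m and value of joint drawers_drawer2 above 0.09 m), for 0.3 s.
At the end, for the whole second after the job is handed in: The four buttons and the like button lie in one cell of the top drawer, down between its walls (centres less than 22 mm above its floor); the drawer is within 8 mm of shut; the scoop lies upright on the worktop (within 8 mm of it, tilted under 8 degrees); all at rest (((x of sample_button in the frame of cell_mid between -0.1198 and -0.0418 m and x of button_0 in the frame of cell_mid between -0.1198 and -0.0418 m and x of button_1 in the frame of cell_mid between -0.1198 and -0.0418 m and x of button_2 in the frame of cell_mid between -0.1198 and -0.0418 m and x of button_3 in the frame of cell_mid between -0.1198 and -0.0418 m) or (x of sample_button in the frame of cell_mid between -0.039 and 0.039 m and x of button_0 in the frame of cell_mid between -0.039 and 0.039 m and x of button_1 in the frame of cell_mid between -0.039 and 0.039 m and x of button_2 in the frame of cell_mid between -0.039 and 0.039 m and x of button_3 in the frame of cell_mid between -0.039 and 0.039 m) or (x of sample_button in the frame of cell_mid between 0.0418 and 0.1198 m and x of button_0 in the frame of cell_mid between 0.0418 and 0.1198 m and x of button_1 in the frame of cell_mid between 0.0418 and 0.1198 m and x of button_2 in the frame of cell_mid between 0.0418 and 0.1198 m and x of button_3 in the frame of cell_mid between 0.0418 and 0.1198 m)) and y of button_0 in the frame of cell_mid between -0.053 and 0.053 m and z of button_0 in the frame of cell_mid between -0.004 and 0.022 m and y of button_1 in the frame of cell_mid between -0.053 and 0.053 m and z of button_1 in the frame of cell_mid between -0.004 and 0.022 m and y of button_2 in the frame of cell_mid between -0.053 and 0.053 m and z of button_2 in the frame of cell_mid between -0.004 and 0.022 m and y of button_3 in the frame of cell_mid between -0.053 and 0.053 m and z of button_3 in the frame of cell_mid between -0.004 and 0.022 m and value of joint drawers_drawer2 below 0.008 m and height (world z) of scoop between -0.006 and 0.008 m and angle between scoop's own z axis and vertical below 0.15 rad and linear speed of scoop below 0.02 m/s and linear speed of each of button_0, button_1, button_2, button_3 below 0.03 m/s); the robot touches nothing.
It fails at once if a button is handled with the fingers (contact force between the fingers and button_0 above 1.5 N or contact force between the fingers and button_1 above 1.5 N or contact force between the fingers and button_2 above 1.5 N or contact force between the fingers and button_3 above 1.5 N or contact force between the fingers and sample_button above 1.5 N).
It fails at once if the roll of tape or the reel is pushed out of place (40 mm) or knocked over (distance of any of masking_tape, reel from where it was at the start of the episode above 0.04 m or angle between any of masking_tape, reel's own z axis and vertical above 0.6 rad).
It also fails if it takes over 67 s, if anything falls off the work surface, if the arm or the gripper's body presses on something with over 40 N, if the wrist force passes 120 N, or if a joint passes its speed limit or range.

## Working session

There is one attempt and no reset: what is moved stays moved. The work goes in short steps, Python scripts to look and compute and a tool call to move; the robot and the scene stay as the last step left them, time stands still between calls to the robot, and variables do not carry over. Pictures are saved under pics/ and viewed, at most 11 in all, crops included, and the job is handed in when it is done.

Besides the shell and the picture viewer there is one more tool, called as name(argument=value, ...), one argument or row to a line, values as JSON. servo_tool: Moves the arm, as the interface text tells. Its arguments: {"type":"object","properties":{"plan":{"type":"array"},"grip_force":{"type":"number"}},"required":["plan"]}

```bash
mkdir -p pics; cat > h.py <<'E'
import numpy as np, cv2
from workcell import sense,get_image,camera_params,close_job,grip_depth
from scipy.spatial.transform import Rotation as R
def cam(name,s=None):
    p=camera_params(name)
    if 'extrinsics' in p: T=np.linalg.inv(np.array(p['extrinsics']))
    else:
        s=s or sense(); W=np.eye(4); W[:3,:3]=R.from_euler('xyz',s['tcp_rot']).as_matrix(); W[:3,3]=s['eef_pos']
        T=W@np.array(p['T_tool_cam'])
    return np.array(p['K']),p['k1'],T
def slopes(uv,c):
    K,k,_=c
    d=np.array([k,0,0,0,0.])
    uv=np.asarray(uv,float).reshape(-1,1,2)
    return cv2.undistortPoints(uv,K,d)[:,0]
def onplane(uv,c,z):
    T=c[2]; s=slopes(uv,c); d=np.c_[s[:,0],-s[:,1],-np.ones(len(s))]@T[:3,:3].T
    o=T[:3,3]; t=(z-o[2])/d[:,2]; return o+d*t[:,None]
def atdepth(uv,c,depth):
    T=c[2]; s=slopes(uv,c); z=np.array([depth[int(v),int(u)] for u,v in np.reshape(uv,(-1,2))])
    return (np.c_[s[:,0],-s[:,1],-np.ones(len(s))]*z[:,None])@T[:3,:3].T+T[:3,3]
def cloud(name,depth,c):
    h,w=depth.shape; u,v=np.meshgrid(np.arange(w),np.arange(h)); uv=np.c_[u.ravel(),v.ravel()]
    s=slopes(uv,c); z=depth.ravel()
    P=(np.c_[s[:,0],-s[:,1],-np.ones(len(s))]*z[:,None])@c[2][:3,:3].T+c[2][:3,3]
    return P.reshape(h,w,3)
E
python3 - <<'E'
from h import *
s=sense(); print(s, grip_depth)
for n in('top','side','wrist'):
    c=cam(n); im,d=get_image(n); np.savez(f'{n}0.npz',im=im,d=d)
    cv2.imwrite(f'pics/{n}0.png',im[:,:,::-1]); print(n,c[2].round(3).tolist())
E
```

```text
{'time': 0.0, 'joint_pos': array([-1.35031158e+00,  2.91285695e-01, -1.54121723e-01,  1.12669579e+00,
        1.37862993e-05,  1.43148154e+00]), 'qvel': array([-9.25773056e-05,  1.49591291e-03,  2.89023409e-04, -1.20710207e-03,
        1.40572465e-03,  1.02769348e-03]), 'tau': array([-7.42406446e-04, -5.37145185e+01,  3.31371474e+01,  1.60836568e-02,
       -5.84294912e-05, -5.72275454e-07]), 'eef_pos': array([ 0.18475007, -0.49095465,  0.23073121]), 'tcp_rot': array([-3.14030034e+00, -1.95132866e-04,  3.59799401e-01]), 'force': array([ 0.84443395, -0.05452618, -0.39085101]), 'wrist_torque': array([-0.01310978,  0.0051332 ,  0.02139161]), 'gripper_force': 0.0, 'finger_gap': 0.0850758726259477} -0.0187
top [[-0.011, 0.991, -0.13, 0.486], [-1.0, -0.012, -0.002, 0.014], [-0.004, 0.13, 0.991, 1.129], [0.0, 0.0, 0.0, 1.0]]
side [[-0.889, 0.292, -0.352, 0.302], [-0.457, -0.557, 0.693, 0.626], [0.006, 0.778, 0.629, 0.668], [0.0, 0.0, 0.0, 1.0]]
wrist [[0.352, 0.893, 0.281, 0.257], [-0.936, 0.336, 0.104, -0.463], [-0.001, -0.299, 0.954, 0.372], [0.0, 0.0, 0.0, 1.0]]
```

View pics/top0.png

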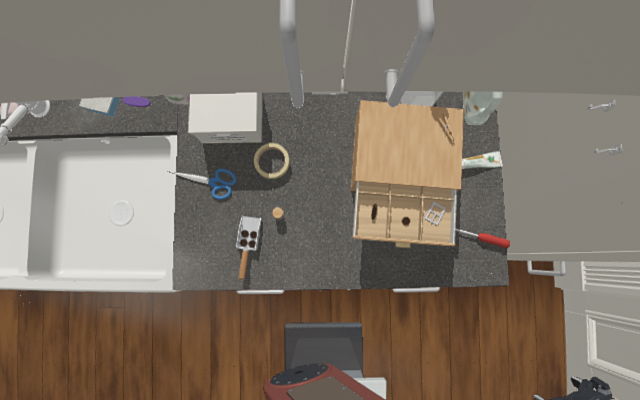

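View pics/side0.png

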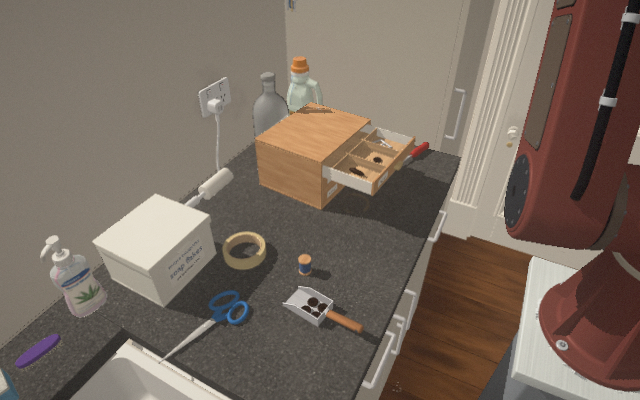

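The top view shows the scoop at about (249,233), its handle end at (242,275), the reel at (278,213) and the tape at (271,160). In the drawer the toggle is in the left cell (374,211), the like button in the middle cell (405,221) and the buckle in the right cell (435,213). The side view shows the same things from the left.

```bash
python3 - <<'E'
from h import *
z=np.load('top0.npz'); im,d=z['im'],z['d']; c=cam('top'); P=cloud('top',d,c)
hsv=cv2.cvtColor(im,cv2.COLOR_RGB2HSV)
def show(n,uv,zp): print(n,onplane(uv,c,zp).round(4).tolist(),'depth',atdepth(uv,c,d).round(3).tolist())
show('reel',[[278,213]],.039); show('tape',[[271,160]],.025)
show('sample',[[405.5,221]],.113)
# handle: orange in scoop region
m=np.zeros(d.shape,bool); m[245:285,230:262]=True
h=m&(hsv[...,0]<20)&(hsv[...,1]>110)&(hsv[...,2]>60)
uv=np.argwhere(h)[:,::-1]; print(len(uv),uv.min(0),uv.max(0))
W=onplane(uv,c,.03)[:,:2]; mu=W.mean(0); w,v=np.linalg.eigh(np.cov(W.T)); a=v[:,1]*np.sign(v[0,1]); t=(W-mu)@a
print('handle mean',mu,'axis',a,np.degrees(np.arctan2(a[1],a[0])),'ext',t.min(),t.max(),'z',np.median(P[h][:,2]),P[h][:,2].min(),P[h][:,2].max())
# dark buttons
b=np.zeros(d.shape,np.uint8); b[215:250,236:263]=1; b[200:235,395:418]=1
b=b&(hsv[...,2]<75).astype(np.uint8)
n,l,st,ce=cv2.connectedComponentsWithStats(b)
for i in range(1,n):
    if st[i,4]>8: print(st[i],ce[i].round(1),onplane(ce[i],c,.007).round(3), onplane(ce[i],c,.113).round(3))
cv2.imwrite('pics/crop1.png',np.hstack([cv2.resize(im[200:290,220:300],None,fx=5,fy=5,interpolation=2),cv2.resize(im[170:260,350:466][:, :70],None,fx=5,fy=5,interpolation=2)])[:,:,::-1])
# drawer front top edge: points with z ~.141 near front
m=(abs(P[...,2]-.141)<.006); m[:235]=0; m[:,:350]=0;m[:,470:]=0
q=P[m]; print(len(q)); 
if len(q)>5:
    k=np.polyfit(q[:,1],q[:,0],1); print('front line x=',k, q.min(0),q.max(0))
m=(abs(P[...,2]-.150)<.006); m[:90]=0;m[200:]=0; m[:,:345]=0;m[:,470:]=0
print('boxtop',cv2.minAreaRect(P[m][:,:2].astype(np.float32)))
print('front edge top', onplane([[357,237],[454,245]],c,.141), 'boxfront',onplane([[353,184],[461,188]],c,.15))
E
```

```text
reel [[0.5983, 0.1221, 0.039]] depth [[0.598, 0.122, 0.041]]
tape [[0.7463, 0.143, 0.025]] depth [[0.753, 0.146, -0.002]]
sample [[0.5669, -0.2018, 0.113]] depth [[0.567, -0.202, 0.112]]
146 [239 251] [247 278]
handle mean [0.46329787 0.2158488 ] axis [ 0.99017482 -0.13983503] -8.038300054057817 ext -0.03694468484243658 0.03465000680203401 z 0.03057225539960884 0.01753832199122196 1.1288020403955221
[402 218   8   7  39] [405.6 220.8] [[ 0.576 -0.225  0.007]] [[ 0.567 -0.202  0.113]]
[257 221   6  29  79] [260.3 236.3] [[0.538 0.174 0.007]] [[0.533 0.159 0.113]]
[242 231   6   6  33] [244.4 233.4] [[0.546 0.217 0.007]] [[0.541 0.198 0.113]]
[251 232   5   6  27] [253.1 234.4] [[0.544 0.193 0.007]] [[0.538 0.177 0.113]]
[240 240   7   6  34] [243.2 242.4] [[0.522 0.22  0.007]] [[0.519 0.201 0.113]]
[249 241   6   6  28] [251.6 243.5] [[0.519 0.197 0.007]] [[0.516 0.18  0.113]]
274
front line x= [0.08376684 0.53483507] [ 0.50483849 -0.31250717  0.13508962] [ 0.5317008  -0.07027169  0.1465685 ]
boxtop ((0.775183916091919, -0.21529051661491394), (0.26030510663986206, 0.250588983297348), 84.68568420410156)
front edge top [[ 0.5277203  -0.0774769   0.141     ]
 [ 0.50484516 -0.31219106  0.141     ]] boxfront [[ 0.65507734 -0.0699508   0.15      ]
 [ 0.6425532  -0.33389892  0.15      ]]
```

View pics/crop1.png

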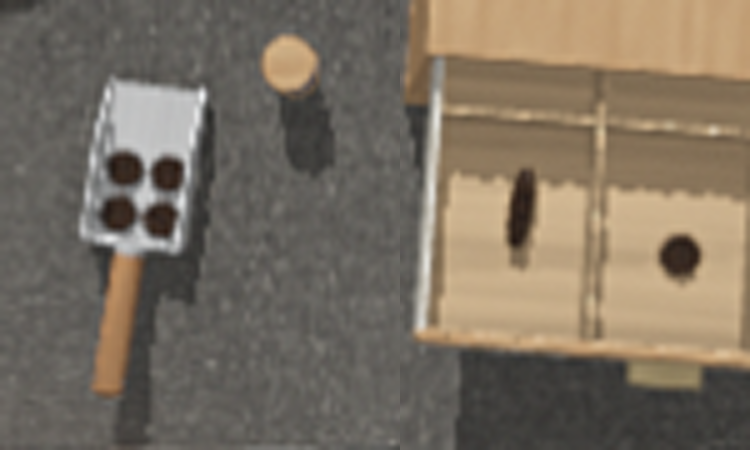

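The crop confirms four buttons at the back of the pan and the like button in the middle cell. First move: over the handle, with a half turn.

```bash
cat >> h.py <<'E'
def rot(yaw,tilt): # yaw rad; tilt deg about tool y (+ = nose down)
    return R.from_euler('z',yaw)*R.from_euler('x',np.pi)*R.from_euler('y',tilt,degrees=True)
def steps(wps,start=None):
    """wps: (tcp pos, Rotation), one per call; prints the call-frame shift (mm) and rotvec (deg)"""
    if start is None: s=sense(); start=(s['eef_pos'],R.from_euler('xyz',s['tcp_rot']))
    p,r=start
    for q,t in wps:
        print(np.r_[r.inv().apply(np.array(q)-p)*1000,(r.inv()*t).as_rotvec(degrees=True)].round(1).tolist())
        p,r=np.array(q),t
E
python3 - <<'E'
from h import *
s=sense();p=s['eef_pos'];y0=s['tcp_rot'][2]
y1=np.pi-.13; e=np.array([.45,.218,.16])
w=[]
for f in(.33,.67,1):
    q=p+(e-p)*f; q[2]=[.23,.22,.16][len(w)]; w.append((q,rot(y0+(y1-y0)*f,-15*f)))
steps(w)
E
```

```text
[164.3, -188.2, 1.1, -2.2, -4.7, -50.1]
[257.2, 5.7, -12.2, -6.7, -4.7, -51.2]
[158.8, 199.3, 32.8, -10.9, -4.6, -49.0]
```

servo_tool(
  plan=[
    [[0,33,-38,0,0,-1,-10],[0,66,-75,0,-1,-2,-20],[0,98,-113,0,-1,-3,-30],[0,131,-150,1,-2,-4,-40],[0,164,-188,1,-2,-5,-50]],
  ],
)

```text
time: 0.78
eef_pos: [0.2722, -0.256, 0.2302]
tcp_rot: [-3.136, 0.091, 1.239]
force: [0.6, -0.2, 0.3]
finger_gap: 0.0425
gripper_force: 0.0
```

servo_tool(
  plan=[
    [[0,51,1,-2,-1,-1,-10],[0,103,2,-5,-3,-2,-20],[0,154,3,-7,-4,-3,-31],[0,206,5,-10,-5,-4,-41],[0,257,6,-12,-7,-5,-51]],
  ],
)

```text
time: 1.4
eef_pos: [0.3636, -0.0154, 0.219]
tcp_rot: [-3.138, 0.181, 2.138]
force: [1.8, -0.1, 0.3]
finger_gap: 0.0427
gripper_force: 0.0
```

servo_tool(
  plan=[
    [[0,40,50,8,-3,-1,-12],[0,80,100,16,-5,-2,-24],[0,119,150,25,-8,-3,-37],[0,159,199,33,-11,-5,-49],[0,159,199,33,-11,-5,-49]],
  ],
)

```text
time: 2.02
eef_pos: [0.4514, 0.219, 0.1558]
tcp_rot: [-3.134, 0.267, 3.018]
force: [-0.1, -1.2, 0.7]
finger_gap: 0.0425
gripper_force: 0.0
```

```bash
python3 - <<'E'
from h import *
s=sense(); print(s['time'],s['eef_pos'].round(4),s['tcp_rot'].round(3),s['finger_gap'],s['joint_pos'].round(2))
c=cam('wrist',s); im,d=get_image('wrist'); np.savez('w1.npz',im=im,d=d,T=c[2])
cv2.imwrite('pics/w1.png',im[:,:,::-1])
P=cloud('wrist',d,c); hsv=cv2.cvtColor(im,cv2.COLOR_RGB2HSV)
h=(hsv[...,0]<20)&(hsv[...,1]>110)&(hsv[...,2]>60)&(P[...,2]<.05)&(P[...,2]>.005)&(P[...,1]>.17)&(P[...,1]<.27)
n,l,st,ce=cv2.connectedComponentsWithStats(h.astype(np.uint8)); i=1+st[1:,4].argmax(); h=l==i; print(st[i])
uv=np.argwhere(h)[:,::-1]; W=onplane(uv,c,.03)[:,:2]; mu=W.mean(0); w,v=np.linalg.eigh(np.cov(W.T)); a=v[:,1]*np.sign(v[0,1]); t=(W-mu)@a; b=(W-mu)@[-a[1],a[0]]
print(mu,np.degrees(np.arctan2(a[1],a[0])),t.min(),t.max(),b.min(),b.max(),'z',np.percentile(P[h][:,2],[5,50,95]))
E
```

```text
2.025 [0.4514 0.219  0.1558] [-3.134  0.267  3.018] 0.042519620728034384 [ 0.4   0.15 -0.59  0.6  -0.14  0.5 ]
[ 311  124   19   74 1219]
[0.45693677 0.21907776] -7.658474748953513 -0.033540848866811794 0.03917397087117127 -0.00781369456155497 0.007722082974239523 z [0.02460271 0.0291404  0.03292566]
```

View pics/w1.png

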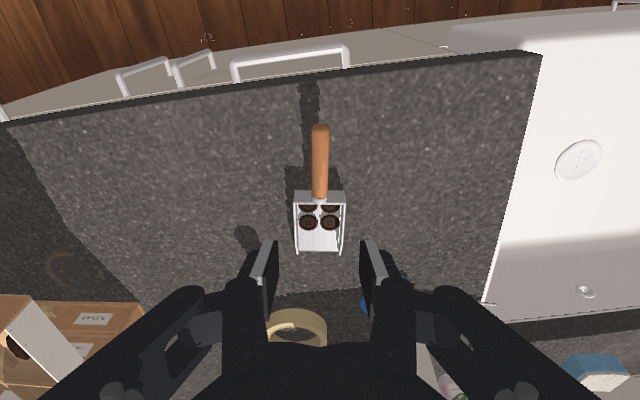

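Wrist view: handle seen at (320,160), pan at (320,222), still between the fingers' planes. Handle centre is (0.460,0.219), top 29 mm, yaw −7.7°. Descend and grip.

```bash
python3 - <<'E'
from h import *
r=rot(np.pi-.134,-15)
steps([((.463,.2185,.05),r),((.465,.2183,.011),r)])
E
```

```text
[16.1, 3.0, 105.2, -0.3, 0.3, 0.9]
[8.2, 0.1, 38.2, 0.0, 0.0, 0.0]
```

servo_tool(
  plan=[
    [[0,4,1,26,0,0,0],[0,8,2,52,0,0,1],[0,12,2,79,0,0,1],[0,16,3,105,0,0,1],[0,16,3,105,0,0,1]],
  ],
)

```text
time: 2.7
eef_pos: [0.4625, 0.2154, 0.0502]
tcp_rot: [-3.137, 0.265, 2.989]
force: [0.2, -0.3, 0.1]
finger_gap: 0.0428
gripper_force: 0.0
```

servo_tool(
  plan=[
    [[0,3,0,15,0,0,0],[0,6,0,29,0,0,0],[0,8,0,37,0,0,0],[0,8,0,37,0,0,0],[0,8,0,37,0,0,0]],
  ],
)

```text
time: 3.32
eef_pos: [0.4664, 0.2162, 0.0145]
tcp_rot: [-3.139, 0.269, 2.991]
force: [-0.0, -0.1, 0.6]
finger_gap: 0.0426
gripper_force: 0.0
```

servo_tool(
  plan=[
    [[0,2,2,3,0,0,0],[0.3,2,2,3,0,0,0],[0.6,2,2,3,0,0,0],[1,2,2,3,0,0,0],[1,2,2,3,0,0,0]],
  ],
  grip_force=70,
)

```text
time: 3.95
eef_pos: [0.4652, 0.2183, 0.0105]
tcp_rot: [-3.139, 0.268, 2.991]
force: [-2.1, 0.8, 2.6]
finger_gap: 0.0146
gripper_force: 68.2
```

servo_tool(
  plan=[
    [[1,0,0,0,0,0,0],[1,0,0,0,0,0,0],[1,0,0,0,0,0,0]],
  ],
)

```text
time: 4.32
eef_pos: [0.4652, 0.2183, 0.0105]
tcp_rot: [-3.139, 0.268, 2.991]
force: [-2.2, 0.3, 4.2]
finger_gap: 0.0144
gripper_force: 68.2
```

```bash
cat >> h.py <<'E'
# scoop nose in the tool frame, from the grasp
_r0=R.from_euler('xyz',[-3.139,.268,2.991]); _p0=np.array([.4652,.2183,.0105])
_s0=R.from_euler('z',-7.6,degrees=True); _n0=np.array([.5868,.2016,0])
NT=_r0.inv().apply(_n0-_p0); ST=_r0.inv()*_s0
def tcp_for(nose,yaw,down): # deg; down>0 nose lowered
    r=(R.from_euler('zy',[0,0])*R.from_euler('z',yaw,degrees=True)*R.from_euler('y',down,degrees=True))*ST.inv()
    return np.array(nose)-r.apply(NT), r
def nose_now(s=None):
    s=s or sense(); r=R.from_euler('xyz',s['tcp_rot']); return s['eef_pos']+r.apply(NT),(r*ST).as_euler('zyx',degrees=True)
E
python3 - <<'E'
from h import *
z=np.load('top0.npz'); c=cam('top'); P=cloud('top',z['d'],c)
print('div L',onplane([[389.5,205],[388.5,225]],c,.134).round(4).tolist(),'div R (guess)')
print('back', onplane([[405,195]],c,.134).round(4).tolist())
m=(abs(P[...,2]-.134)<.008); m[:190]=0;m[234:]=0;m[:,:362]=0;m[:,450:]=0
a=np.array([.9965,-.0835]);b=np.array([-.0835,-.9965]);q=P[m][:,:2]
X=(q-[.5187,-.1925])@b; Y=(q-[.5187,-.1925])@a
print(np.histogram(X,bins=np.arange(-.1,.1,.004))); print(np.histogram(Y,bins=np.arange(0,.14,.005)))
w=[tcp_for((.587,.2016,.04),-7.6,-4),tcp_for((.585,.2,.19),-7.6,-8)]
steps(w)
E
```

```text
div L [[0.6049, -0.1594, 0.134], [0.556, -0.1554, 0.134]] div R (guess)
back [[0.6291, -0.1985, 0.134]]
(array([ 4,  2,  1,  2,  2,  5,  3,  3,  4,  1,  2,  3,  2,  4, 56, 18,  2,
        2,  1,  2,  2,  4,  3,  3,  2,  2,  1,  3,  2,  2,  4,  2,  2,  1,
       76, 13,  2,  4,  4,  2,  1,  2,  3,  2,  2,  4,  3,  3,  2]), array([-1.00000000e-01, -9.60000000e-02, -9.20000000e-02, -8.80000000e-02,
       -8.40000000e-02, -8.00000000e-02, -7.60000000e-02, -7.20000000e-02,
       -6.80000000e-02, -6.40000000e-02, -6.00000000e-02, -5.60000000e-02,
       -5.20000000e-02, -4.80000000e-02, -4.40000000e-02, -4.00000000e-02,
       -3.60000000e-02, -3.20000000e-02, -2.80000000e-02, -2.40000000e-02,
       -2.00000000e-02, -1.60000000e-02, -1.20000000e-02, -8.00000000e-03,
       -4.00000000e-03,  8.32667268e-17,  4.00000000e-03,  8.00000000e-03,
        1.20000000e-02,  1.60000000e-02,  2.00000000e-02,  2.40000000e-02,
        2.80000000e-02,  3.20000000e-02,  3.60000000e-02,  4.00000000e-02,
        4.40000000e-02,  4.80000000e-02,  5.20000000e-02,  5.60000000e-02,
        6.00000000e-02,  6.40000000e-02,  6.80000000e-02,  7.20000000e-02,
        7.60000000e-02,  8.00000000e-02,  8.40000000e-02,  8.80000000e-02,
        9.20000000e-02,  9.60000000e-02]))
(array([  0,   0,   2,   4,   8,  11,   6,   7,   8,   8,   8,   8,   8,
         5,   6,   6,   7,   8,   8,   8,   7, 125,  19,   5,   5,   2,
         0,   0]), array([0.   , 0.005, 0.01 , 0.015, 0.02 , 0.025, 0.03 , 0.035, 0.04 ,
       0.045, 0.05 , 0.055, 0.06 , 0.065, 0.07 , 0.075, 0.08 , 0.085,
       0.09 , 0.095, 0.1  , 0.105, 0.11 , 0.115, 0.12 , 0.125, 0.13 ,
       0.135, 0.14 ]))
[-8.1, -0.0, -30.4, -0.1, -4.0, 0.0]
[-45.4, -2.0, -133.9, -0.1, -4.0, 0.0]
```

servo_tool(
  plan=[
    [[1,-1,0,-3,0,-0.5,0],[1,-2,0,-9,0,-1.5,0],[1,-4,0,-16,0,-2.5,0],[1,-6,0,-23,0,-3.5,0],[1,-8,0,-30,0,-4,0]],
  ],
)

```text
time: 4.95
eef_pos: [0.4647, 0.2184, 0.042]
tcp_rot: [-3.139, 0.339, 2.991]
force: [0.0, 0.6, -1.4]
finger_gap: 0.0146
gripper_force: 68.3
```

servo_tool(
  plan=[
    [[1,-5,0,-14,0,-0.5,0],[1,-13,-1,-39,0,-1,0],[1,-25,-1,-72,0,-2,0],[1,-36,-2,-105,0,-3,0],[1,-45,-2,-134,0,-4,0]],
  ],
)

```text
time: 5.58
eef_pos: [0.4629, 0.217, 0.1852]
tcp_rot: [-3.14, 0.41, 2.991]
force: [1.0, 0.7, -1.6]
finger_gap: 0.0143
gripper_force: 68.4
```

```bash
python3 - <<'E'
from h import *
s=sense(); n,e=nose_now(s); print(s['time'],n.round(4),e.round(2),s['finger_gap'],s['joint_pos'].round(2))
im,d=get_image('side'); cv2.imwrite('pics/s2.png',im[200:360,250:460].repeat(3,0).repeat(3,1)[:,:,::-1])
g=np.array([.549,-.1935,.185])
w=[tcp_for(n+(g-n)*f,-7.6+2.6*f,-8) for f in (.2,.5,.8,1)]
steps(w)
E
```

```text
5.575 [0.5848 0.2003 0.1921] [-7.67 -8.04 -1.19] 0.014329572294668214 [ 0.44  0.07 -0.66  0.5  -0.22  0.55]
[-1.2, -81.1, 5.7, -0.2, 0.4, -0.5]
[-4.8, -120.1, 4.4, -0.3, 0.0, -0.7]
[-3.4, -120.2, 3.8, -0.3, 0.0, -0.7]
[-1.2, -80.2, 2.1, -0.2, 0.0, -0.5]
```

View pics/s2.png

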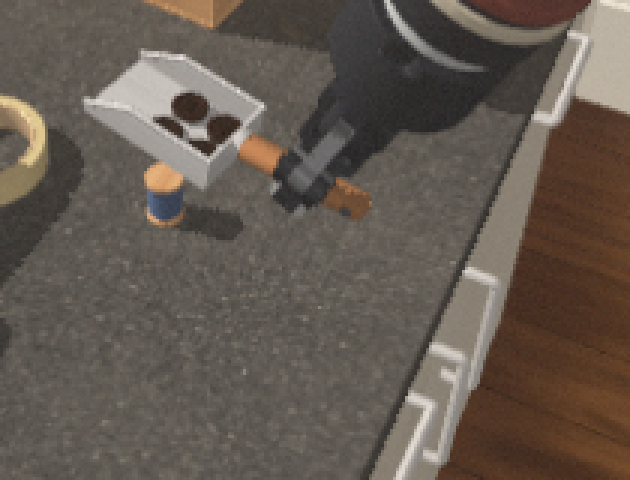

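The side view shows the scoop nose-up in the fingers, all four buttons at its back (≈(200,115) in the crop). Traverse.

servo_tool(
  plan=[
    [[1,0,-5,0,0,0,0],[1,0,-16,1,0,0,0],[1,-1,-33,2,0,0,0],[1,-1,-56,4,0,0,0],[1,-1,-81,6,0,0,-0.5]],
  ],
)

```text
time: 6.25
eef_pos: [0.4527, 0.135, 0.1764]
tcp_rot: [-3.134, 0.405, 3.002]
force: [-0.3, -0.2, -0.2]
finger_gap: 0.0143
gripper_force: 68.4
```

servo_tool(
  plan=[
    [[1,-1,-25,1,0,0,0],[1,-2,-49,2,0,0,0],[1,-3,-73,3,0,0,0],[1,-4,-97,4,0,0,0],[1,-5,-120,5,0,0,-0.7]],
  ],
)

```text
time: 6.88
eef_pos: [0.4418, 0.0154, 0.1746]
tcp_rot: [-3.129, 0.405, 3.014]
force: [0.1, -0.9, -0.9]
finger_gap: 0.0143
gripper_force: 68.3
```

servo_tool(
  plan=[
    [[1,-1,-24,1,0,0,0],[1,-1,-48,2,0,0,0],[1,-2,-72,3,0,0,0],[1,-3,-96,3,0,0,0],[1,-3,-120,4,0,0,-0.7]],
  ],
)

```text
time: 7.5
eef_pos: [0.4303, -0.1038, 0.1736]
tcp_rot: [-3.125, 0.405, 3.027]
force: [0.7, -0.7, -0.9]
finger_gap: 0.0149
gripper_force: 68.4
```

servo_tool(
  plan=[
    [[1,0,-23,0,0,0,0],[1,0,-44,1,0,0,0],[1,-1,-61,1,0,0,0],[1,-1,-73,2,0,0,0],[1,-1,-80,2,0,0,-0.5]],
  ],
)

```text
time: 8.12
eef_pos: [0.423, -0.1828, 0.1739]
tcp_rot: [-3.121, 0.406, 3.036]
force: [-0.3, 0.2, -1.6]
finger_gap: 0.0146
gripper_force: 68.4
```

```bash
python3 - <<'E'
from h import *
s=sense(); n,e=nose_now(s); print(s['time'],n.round(4),e.round(2),s['joint_pos'].round(2))
im,d=get_image('top'); np.savez('top1.npz',im=im,d=d)
ims,_=get_image('side')
cv2.imwrite('pics/t3.png',np.hstack([cv2.resize(im[170:290,345:470],None,fx=3.2,fy=3.2),cv2.resize(ims[100:220,300:425],None,fx=3.2,fy=3.2)])[:,:,::-1])
g=np.array([.549,-.1935,.157])
steps([tcp_for(g,-5,0),tcp_for(g-[0,0,.007],-5,12),tcp_for(g-[0,0,.008],-5,20),tcp_for(g-[0,0,.011],-5,28),tcp_for(g-[0,0,.014],-5,36),tcp_for(g-[0,0,.014],-5,44)])
E
```

```text
8.125 [ 0.5455 -0.1948  0.1803] [-5.46 -7.76 -1.81] [-0.72 -0.06 -0.82  0.46  0.21 -0.57]
[-0.3, 1.0, 7.5, -1.0, 7.9, -0.1]
[-9.5, 0.0, -16.3, 0.2, 12.0, -0.1]
[-7.0, 0.0, -14.7, 0.1, 8.0, -0.1]
[-7.3, 0.0, -12.7, 0.1, 8.0, -0.1]
[-7.7, 0.0, -12.7, 0.1, 8.0, -0.1]
[-7.1, 0.0, -15.7, 0.1, 8.0, -0.1]
```

View pics/t3.png

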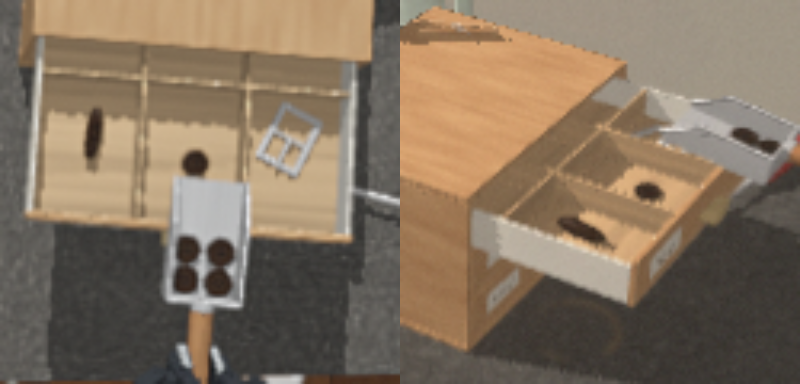

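The top crop shows the scoop over the middle cell (nose at (212,180) of the crop), the four buttons still at the back. Allowing for parallax it is centred. Lower and tip slowly.

servo_tool(
  plan=[
    [[1,0,1,1,0,1.5,0],[1,0,1,3,0,3,0],[1,0,2,4,-1,5,0],[1,0,2,6,-1,6.5,0],[1,0,2,7,-1,8,0]],
  ],
)

```text
time: 8.85
eef_pos: [0.4269, -0.1807, 0.168]
tcp_rot: [-3.139, 0.266, 3.036]
force: [0.8, -0.2, -1.2]
finger_gap: 0.0146
gripper_force: 68.4
```

servo_tool(
  plan=[
    [[1,-2,0,-3,0,2.5,0],[1,-4,0,-6,0,5,0],[1,-6,0,-10,0,7.5,0],[1,-8,0,-13,0,10,0],[1,-9.5,0,-16,0,12,0]],
  ],
)

```text
time: 9.48
eef_pos: [0.4319, -0.1813, 0.1862]
tcp_rot: [-3.138, 0.056, 3.035]
force: [-0.3, 0.6, -1.6]
finger_gap: 0.0148
gripper_force: 68.4
```

servo_tool(
  plan=[
    [[1,-1.4,0,-3,0,1.6,0],[1,-2.8,0,-6,0,3.2,0],[1,-4.2,0,-9,0,4.8,0],[1,-5.6,0,-12,0,6.4,0],[1,-7,0,-15,0,8,0]],
  ],
)

```text
time: 10.1
eef_pos: [0.438, -0.1819, 0.2015]
tcp_rot: [-3.138, -0.083, 3.035]
force: [-0.1, -0.9, 0.2]
finger_gap: 0.0143
gripper_force: 68.4
```

```bash
python3 - <<'E'
from h import *
s=sense(); n,e=nose_now(s); print(s['time'],n.round(4),e.round(2),s['joint_pos'].round(2))
im,d=get_image('top')
ims,_=get_image('side')
cv2.imwrite('pics/t4.png',np.hstack([cv2.resize(im[170:290,345:470],None,fx=3.2,fy=3.2),cv2.resize(ims[100:220,300:425],None,fx=3.2,fy=3.2)])[:,:,::-1])
g=np.array([.549,-.1925,.147])
steps([tcp_for(g,-5,28),tcp_for(g-[0,0,.004],-5,36),tcp_for(g-[0,0,.004],-5,44)])
E
```

```text
10.1 [ 0.5491 -0.1921  0.1495] [-5.49 19.99  2.2 ] [-0.52  0.28 -0.25  1.11 -0.04 -0.41]
[-6.5, -0.2, -13.0, 0.5, 7.9, -0.1]
[-7.9, 0.1, -11.8, 0.1, 8.0, -0.1]
[-7.1, 0.0, -15.7, 0.1, 8.0, -0.1]
```

View pics/t4.png

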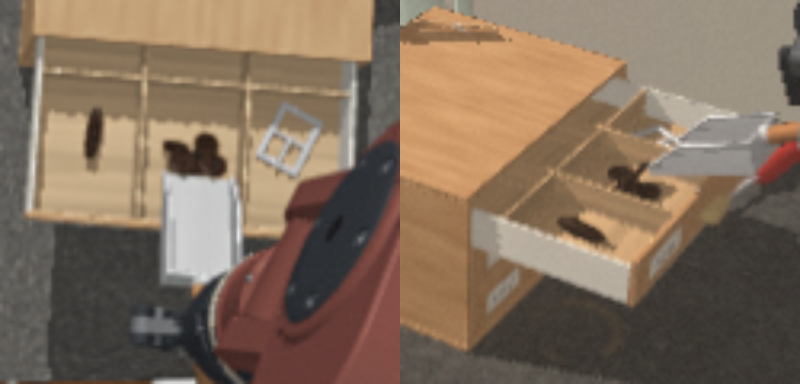

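The crops show the pan empty and the buttons lying in front of the nose, about (195,150), in the middle cell. Tip further for certainty, then withdraw upward and look.

```bash
python3 - <<'E'
from h import *
g=np.array([.549,-.192,.152])
steps([tcp_for(g,-5.5,34),tcp_for(g+[-.01,0,.05],-5.5,34),tcp_for(g+[-.15,0.1,.07],-5.5,5)])
E
```

```text
[-12.7, 1.2, -29.0, 0.5, 13.9, 0.3]
[25.4, -1.7, -44.2, 0.0, 0.0, 0.0]
[155.2, 84.1, 89.4, -0.5, -29.0, 0.2]
```

servo_tool(
  plan=[
    [[1,-4,0,-8,0,4,0],[1,-8,1,-18,0,9,0],[1,-12,1,-29,0,14,0],[1,-12,1,-29,0,14,0],[1,-12,1,-29,0,14,0]],
  ],
)

```text
time: 10.82
eef_pos: [0.4518, -0.1823, 0.2289]
tcp_rot: [-3.139, -0.325, 3.034]
force: [0.2, -0.6, -0.9]
finger_gap: 0.0149
gripper_force: 68.5
```

servo_tool(
  plan=[
    [[1,5,0,-9,0,0,0],[1,10,-1,-18,0,0,0],[1,15,-1,-27,0,0,0],[1,20,-1,-36,0,0,0],[1,25,-2,-44,0,0,0]],
  ],
)

```text
time: 11.45
eef_pos: [0.4422, -0.1833, 0.2799]
tcp_rot: [-3.139, -0.325, 3.034]
force: [0.1, 0.6, -0.8]
finger_gap: 0.0147
gripper_force: 68.5
```

servo_tool(
  plan=[
    [[1,31,17,16,0,-6,0],[1,62,34,34,0,-12,0],[1,93,50,52,0,-18,0],[1,124,67,71,0,-24,0],[1,155,84,89,0,-29,0]],
  ],
)

```text
time: 12.08
eef_pos: [0.2758, -0.0802, 0.2439]
tcp_rot: [-3.138, 0.184, 3.036]
force: [-0.5, -0.1, 0.1]
finger_gap: 0.0145
gripper_force: 68.5
```

```bash
python3 - <<'E'
from h import *
s=sense(); n,e=nose_now(s); print(s['time'],n.round(4),e.round(2),s['joint_pos'].round(2))
im,d=get_image('top')
ims,_=get_image('side')
cv2.imwrite('pics/t5.png',np.hstack([cv2.resize(im[170:290,345:470],None,fx=3.2,fy=3.2),cv2.resize(ims[100:220,300:425],None,fx=3.2,fy=3.2)])[:,:,::-1])
c=cam('top'); P=cloud('top',d,c); hsv=cv2.cvtColor(im,cv2.COLOR_RGB2HSV)
m=(hsv[...,2]<75); m[:185]=0;m[240:]=0;m[:,392:422]*=True; m[:,:392]=0;m[:,422:]=0
print(m.sum(),np.percentile(P[m],[0,50,90,100],axis=0).round(3))
print(atdepth([[405,244]],c,d))
E
```

```text
12.075 [ 0.3967 -0.0914  0.2231] [-5.06  4.81  0.45] [-0.65 -0.36 -0.76  1.01  0.09 -0.53]
219 [[ 0.486 -0.228  0.109]
 [ 0.586 -0.201  0.115]
 [ 0.614 -0.18   0.118]
 [ 0.619  0.014  1.129]]
[[ 0.50976146 -0.19661494  0.12197935]]
```

View pics/t5.png

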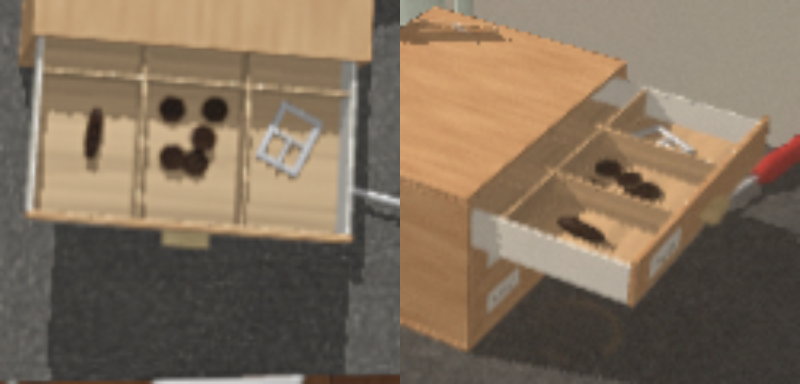

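All five buttons lie flat in the middle cell (crop (160–225, 100–170)), none elsewhere. Now return the scoop to its old spot.

```bash
python3 - <<'E'
from h import *
steps([tcp_for((.49,.06,.2),-6.5,2),tcp_for((.575,.208,.13),-7.6,0),tcp_for((.575,.208,.035),-7.6,0),tcp_for((.575,.208,.002),-7.6,0)])
E
```

```text
[-73.5, 161.6, 41.5, 0.3, -3.0, 1.4]
[-45.6, 160.5, 86.6, 0.2, -2.0, 1.1]
[25.2, 0.2, 91.6, 0.0, 0.0, 0.0]
[8.7, 0.1, 31.8, 0.0, 0.0, 0.0]
```

servo_tool(
  plan=[
    [[1,-15,32,8,0,-1,0],[1,-30,65,16,0,-1,0.5],[1,-44,97,25,0,-2,1],[1,-59,129,33,0,-2,1],[1,-73,161,41,0,-3,1.4]],
  ],
)

```text
time: 12.8
eef_pos: [0.3739, 0.0717, 0.2167]
tcp_rot: [3.139, 0.233, 3.01]
force: [0.4, -0.5, -0.3]
finger_gap: 0.0147
gripper_force: 68.7
```

servo_tool(
  plan=[
    [[1,-9,32,17,0,0,0],[1,-18,64,35,0,-1,0.5],[1,-27,96,52,0,-1,1],[1,-37,128,70,0,-2,1],[1,-46,160,87,0,-2,1.1]],
  ],
)

```text
time: 13.42
eef_pos: [0.4585, 0.2221, 0.1422]
tcp_rot: [3.135, 0.267, 2.991]
force: [0.6, -0.4, -0.4]
finger_gap: 0.0143
gripper_force: 68.7
```

servo_tool(
  plan=[
    [[1,7,0,25,0,0,0],[1,13,0,48,0,0,0],[1,19,0,70,0,0,0],[1,25,0,91,0,0,0],[1,25,0,91,0,0,0]],
  ],
)

```text
time: 14.05
eef_pos: [0.457, 0.221, 0.047]
tcp_rot: [3.136, 0.264, 2.991]
force: [-0.8, -0.3, -1.1]
finger_gap: 0.0148
gripper_force: 68.7
```

```bash
python3 - <<'E'
from h import *
s=sense(); n,e=nose_now(s); print(n,e); steps([tcp_for((.575,.208,.002),-7.6,0)])
E
```

```text
[0.57862347 0.20464263 0.03608939] [-7.49643023  0.13740527  0.45835404]
[13.0, 2.9, 32.2, 0.4, -0.2, -0.0]
```

servo_tool(
  plan=[
    [[1,3,0,11,0,0,0],[1,5,0,20,0,0,0],[1,7,0,27,0,0,0],[1,8.5,0,32.5,0,0,0],[1,8.5,0,32.5,0,0,0]],
  ],
)

```text
time: 14.68
eef_pos: [0.4582, 0.2215, 0.0144]
tcp_rot: [3.135, 0.267, 2.99]
force: [-0.6, -0.1, -1.0]
finger_gap: 0.0148
gripper_force: 68.7
```

servo_tool(
  plan=[
    [[0.6,0,0,0,0,0,0],[0.2,0,0,0,0,0,0],[0,0,0,0,0,0,0],[0,0,0,0,0,0,0]],
  ],
  grip_force=20,
)

```text
time: 15.18
eef_pos: [0.4586, 0.2216, 0.015]
tcp_rot: [3.134, 0.268, 2.99]
force: [-1.3, 0.2, -0.4]
finger_gap: 0.0424
gripper_force: 0.0
```

servo_tool(
  plan=[
    [[0,0,0,-10,0,0,0],[0,0,0,-35,0,0,0],[0,0,0,-75,0,0,0],[0,0,0,-115,0,0,0],[0,0,0,-150,0,0,0]],
  ],
)

```text
time: 15.8
eef_pos: [0.4187, 0.2266, 0.1616]
tcp_rot: [3.134, 0.268, 2.99]
force: [0.0, -0.3, 0.8]
finger_gap: 0.0432
gripper_force: 0.0
```

```bash
python3 - <<'E'
from h import *
s=sense(); print(s['time'],s['eef_pos'],s['joint_pos'].round(2))
im,d=get_image('side'); cv2.imwrite('pics/s6.png',cv2.resize(im[220:360,250:450],None,fx=3,fy=3)[:,:,::-1])
# push pose: fingers shut, vertical, tip below front top, ahead of the drawer
p=s['eef_pos']; y=np.pi-.08
a=np.array([.44,-.16,.16])
steps([(p+(a-p)*.5,rot(np.pi-.1,-8)),(a,rot(y,0)),((.465,-.188,.116),rot(y,0))])
E
```

```text
15.8 [0.41865758 0.22657152 0.16164906] [ 0.44  0.1  -0.64  0.6  -0.14  0.57]
[-36.2, -190.7, 12.8, -0.0, 7.6, -2.9]
[-29.5, -191.3, 5.0, -0.1, 8.0, -1.1]
[-27.2, -25.9, 44.0, 0.0, 0.0, 0.0]
```

View pics/s6.png

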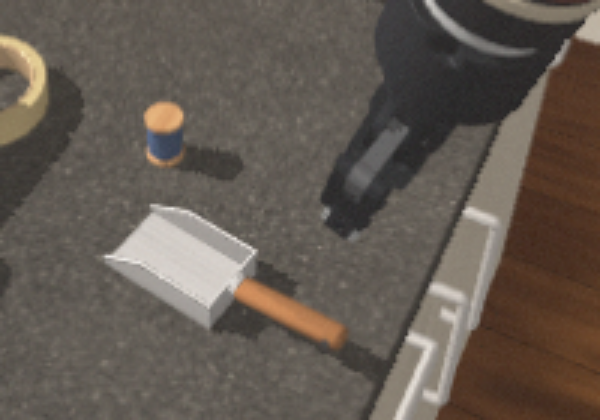

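Scoop lies flat on the worktop at (185,265) of the crop; reel (165,133) and tape untouched. Now go in front of the drawer with shut fingers.

servo_tool(
  plan=[
    [[1,-7,-38,3,0,1.5,-0.5],[1,-14,-76,5,0,3,-1],[1,-22,-114,8,0,4.5,-2],[1,-29,-152,10,0,6,-2.5],[1,-36,-190,13,0,7.6,-2.9]],
  ],
)

```text
time: 16.48
eef_pos: [0.4285, 0.0318, 0.1558]
tcp_rot: [-3.139, 0.135, 3.042]
force: [0.3, -0.0, -0.1]
finger_gap: 0.0001
gripper_force: 0.0
```

servo_tool(
  plan=[
    [[1,-6,-38,1,0,1.6,0],[1,-12,-76,2,0,3.2,0],[1,-18,-115,3,0,4.8,-0.5],[1,-24,-153,4,0,6.4,-1],[1,-29,-191,5,0,8,-1.1]],
  ],
)

```text
time: 17.1
eef_pos: [0.4387, -0.1613, 0.1552]
tcp_rot: [-3.137, -0.005, 3.061]
force: [0.4, 0.2, 0.8]
finger_gap: -0.0
gripper_force: 0.0
```

servo_tool(
  plan=[
    [[1,-6,-7,11,0,0,0],[1,-13,-13,22,0,0,0],[1,-20,-20,33,0,0,0],[1,-27,-26,45,0,0,0],[1,-27,-26,45,0,0,0]],
  ],
)

```text
time: 17.73
eef_pos: [0.4632, -0.188, 0.1086]
tcp_rot: [-3.138, -0.006, 3.061]
force: [-0.1, 0.3, -0.5]
finger_gap: -0.0001
gripper_force: 0.0
```

servo_tool(
  plan=[
    [[1,-6,0,0,0,0,0],[1,-16,0,0,0,0,0],[1,-28,0,0,0,0,0],[1,-42,0,0,0,0,0],[1,-56,0,0,0,0,0]],
  ],
)

```text
time: 18.35
eef_pos: [0.5203, -0.1929, 0.1094]
tcp_rot: [-3.137, -0.005, 3.061]
force: [-0.6, 0.8, 0.7]
finger_gap: -0.0002
gripper_force: 0.2
```

servo_tool(
  plan=[
    [[1,-13,0,0,0,0,0],[1,-26,0,0,0,0,0],[1,-39,0,0,0,0,0],[1,-52,0,0,0,0,0],[1,-64,0,0,0,0,0]],
  ],
)

```text
time: 18.98
eef_pos: [0.5838, -0.198, 0.109]
tcp_rot: [-3.137, -0.005, 3.061]
force: [-0.7, -0.5, 0.1]
finger_gap: -0.0002
gripper_force: 0.2
```

```bash
python3 - <<'E'
from h import *
s=sense(); print(s['eef_pos'],s['force'])
im,d=get_image('side'); cv2.imwrite('pics/s7.png',cv2.resize(im[90:230,250:450],None,fx=3,fy=3)[:,:,::-1])
E
```

```text
[ 0.58382205 -0.19801565  0.10904311] [-0.72803534 -0.5376879   0.08625638]
```

View pics/s7.png

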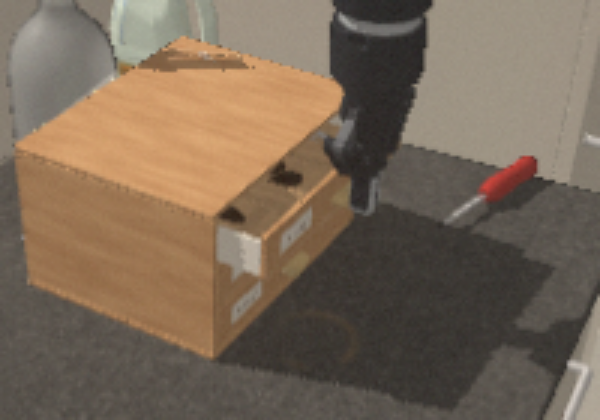

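The drawer is following the finger (front edge at about (265,240)–(345,185)), roughly 40 mm still open. Keep pushing, slower.

servo_tool(
  plan=[
    [[1,-8,0,0,0,0,0],[1,-15,0,0,0,0,0],[1,-21,0,0,0,0,0],[1,-26,0,0,0,0,0],[1,-30,0,0,0,0,0]],
  ],
)

```text
time: 19.65
eef_pos: [0.6132, -0.2005, 0.109]
tcp_rot: [-3.137, -0.005, 3.061]
force: [-1.1, -0.9, 0.7]
finger_gap: 0.0003
gripper_force: 0.1
```

servo_tool(
  plan=[
    [[1,-3,0,0,0,0,0],[1,-5,0,0,0,0,0],[1,-7,0,0,0,0,0],[1,-8,0,0,0,0,0]],
  ],
)

```text
time: 20.15
eef_pos: [0.6209, -0.201, 0.109]
tcp_rot: [-3.137, -0.005, 3.061]
force: [-1.1, -0.6, 0.3]
finger_gap: -0.0
gripper_force: 0.1
```

```bash
python3 - <<'E'
from h import *
s=sense(); print(s['eef_pos'],s['force'])
z=np.load('top0.npz')['d']; c=cam('top'); im,d=get_image('top'); P=cloud('top',d,c)
a=np.array([.9965,-.0835]);b=np.array([-.0835,-.9965])
q=P.reshape(-1,3); Y=(q[:,:2]-[.5187,-.1925])@a; X=(q[:,:2]-[.5187,-.1925])@b
for lo,hi,n in((.143,.156,'box top'),(.136,.1435,'drawer')):
    m=(q[:,2]>lo)&(q[:,2]<hi)&(X>-.12)&(X<-.06); print(n,m.sum(),np.percentile(Y[m],[0,1,5,50]).round(4) if m.any() else '')
E
```

```text
[ 0.62089401 -0.20103023  0.1089507 ] [-1.14326204 -0.58335617  0.25641499]
box top 2006 [0.1252 0.1294 0.1398 0.232 ]
drawer 48 [0.1252 0.1252 0.1253 0.1276]
```

Still moving freely; press on in small steps until the force rises.

servo_tool(
  plan=[
    [[1,-2,0,0,0,0,0],[1,-4,0,0,0,0,0],[1,-5,0,0,0,0,0]],
  ],
)

```text
time: 20.58
eef_pos: [0.626, -0.2015, 0.1089]
tcp_rot: [-3.137, -0.005, 3.061]
force: [-0.5, 0.3, 0.5]
finger_gap: -0.0005
gripper_force: 0.1
```

servo_tool(
  plan=[
    [[1,-1,0,0,0,0,0],[1,-2,0,0,0,0,0],[1,-3,0,0,0,0,0]],
  ],
)

```text
time: 20.95
eef_pos: [0.6288, -0.2017, 0.1089]
tcp_rot: [-3.137, -0.005, 3.061]
force: [-2.7, 0.6, 0.8]
finger_gap: 0.0001
gripper_force: 1.5
```

servo_tool(
  plan=[
    [[1,-1,0,0,0,0,0],[1,-2,0,0,0,0,0],[1,-2,0,0,0,0,0]],
  ],
)

```text
time: 21.32
eef_pos: [0.6289, -0.2017, 0.1088]
tcp_rot: [-3.137, -0.008, 3.06]
force: [-9.2, 0.6, 6.1]
finger_gap: 0.0004
gripper_force: 4.6
```

servo_tool(
  plan=[
    [[1,-1,0,0,0,0,0],[1,-2,0,0,0,0,0],[1,-2,0,0,0,0,0]],
  ],
)

```text
time: 21.7
eef_pos: [0.629, -0.2017, 0.1087]
tcp_rot: [-3.137, -0.012, 3.06]
force: [-17.3, 0.8, 10.8]
finger_gap: -0.0001
gripper_force: 8.7
```

The finger has reached a hard stop, so the drawer is shut. Back off and check.

servo_tool(
  plan=[
    [[1,4,0,0,0,0,0],[1,15,0,0,0,0,0],[1,40,0,0,0,0,0],[1,80,0,0,0,0,0],[1,120,0,0,0,0,0]],
  ],
)

```text
time: 22.32
eef_pos: [0.5119, -0.1921, 0.1094]
tcp_rot: [-3.137, -0.004, 3.061]
force: [0.2, -0.3, 0.5]
finger_gap: 0.0003
gripper_force: 0.0
```

servo_tool(
  plan=[
    [[1,20,0,-20,0,0,0],[1,50,0,-50,0,0,0],[1,70,0,-70,0,0,0],[1,70,0,-70,0,0,0],[1,70,0,-70,0,0,0]],
  ],
)

```text
time: 22.95
eef_pos: [0.4441, -0.1864, 0.1794]
tcp_rot: [-3.137, -0.004, 3.061]
force: [0.1, 0.1, -0.1]
finger_gap: -0.0001
gripper_force: 0.0
```

```bash
python3 - <<'E'
from h import *
s=sense(); print(s['time'],s['eef_pos'],s['force'])
im,d=get_image('side'); cv2.imwrite('pics/s8.png',cv2.resize(im[80:360,230:460],None,fx=2.1,fy=2.1)[:,:,::-1])
E
```

```text
22.95 [ 0.44412065 -0.1864473   0.17939631] [ 0.13185316  0.06779789 -0.1284062 ]
```

View pics/s8.png

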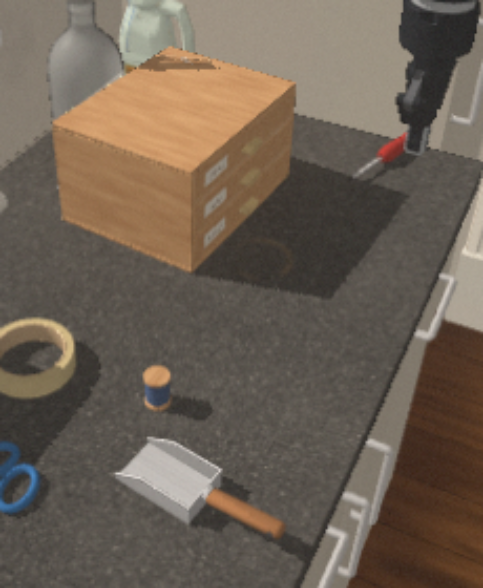

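The drawer is shut flush (its front is at about (215,170)). The scoop lies flat at (175,480), the reel and tape are in place, and the arm is clear.

```bash
python3 -c "
from workcell import close_job; print(close_job())"
```

```text
the job is handed in; nothing more can be done
None
```

I tipped all four buttons into the middle cell with the sample button, pushed the drawer shut, left the scoop upright on the worktop with the tape and reel untouched, and handed the job in at about 23 s; no verdict was returned.

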